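# Shim the lug row and hold the gate shut

### The arm

A 6-joint arm with a two-finger parallel gripper is mounted at the origin on the work surface. World frame = base frame: x ahead of the robot, y to its left, z up, the work surface at z = 0. Lengths are in m, angles in rad, forces in N, time in s.
With the tool pointing down it reaches from about 0.25 to 0.725 m from the base axis. Payload 9.7 kg.
Tool frame: the origin (TCP) lies on the mounting face of the last link; the fingertips stand 173 mm ahead of it and the grasp point (between the pads) lies 155 mm ahead of it; z points along the fingers, y is the direction in which the jaws open and shut (so a half turn about z gives the same grasp; the last joint's range is limited). The gripper opens to 85 mm and grips with 20 to 120 N. Pads are 22 mm wide; open, the fingers measure 114 mm over their backs; the gripper's body (76 mm by 85 mm) begins 54 mm behind the grasp point. The pads swing forward as they close: fully open they stand 13 mm farther back than shut.
Start: joints at [1.343, 0.087, 0.176, 1.66, 0, 1.571], TCP at [0.124, 0.536, 0.405] pointing down, gripper open.
Joint ranges: [-3.13, 3.13], [-0.85, 1.81], [-1.15, 1.24], [-2.2, 2.28], [-1.44, 1.52], [-3.14, 3.14]. Speed limits (rad/s): [2.22, 2.22, 2.57, 3.14, 3.14, 3.14].

### API

Orientations are given as [roll, pitch, yaw] about the fixed x, y, z axes, in that order (R = Rz(yaw) Ry(pitch) Rx(roll)).
In Python, from cell import arm, capture, workorder gives the robot as it stands.
- The arm moves only by the shell command python3 -m creep 'ROWS' [FORCE]. ROWS is JSON, a list of rows, each an object with "hand": the closure in counts, from 0 (fully open) to 255 (shut); "slide": the shift along the tool's x, y, z in mm, a list of three; "turn": the turn about the tool's z in rad. A call has exactly 5 rows; each row shifts and turns the commanded pose from where the row before left it, along the tool's axes as they then stand; what a row does not reach is not made up. A row lasts 1/8 s, in which the tool goes at most 62.5 mm and 10.7 degrees, less where a joint would pass 70% of its speed; a pose out of reach is approached as far as the arm can. A call with a gripper value outside its range is refused whole. The fingers move at their own pace and stop on an object; FORCE is the grip in N (left out, the last holds). Time passes only in rows, so rows that do not move let the fingers close, or fill a call up. It gives the time, the measured TCP pose, the force and the opening at its end, in the units of the state.
- arm.observe(): the state, without advancing time (a new reading comes with each control period).
- capture(name): name is "side" or "top"; returns a dict with "color" (480x640x3 uint8, blue, green, red), "range_z" (480x640 float32, m along the optical axis (not along the pixel's ray), 0 where there is no reading), "camera_matrix" (3x3 intrinsics, pixels), "pose" (4x4, takes a point from camera to world coordinates). Camera axes: x right, y up, looking along -z (the intrinsics and any distortion apply to the point x, -y, -z); pixel columns grow to the right and rows downward; lengths in m; the calibration is good to about 2 mm. A picture is of the moment at which its call begins.
- workorder.finish_job(): hands the job in, once; it reports no verdict.
The state is a dict: "t": time; "q": joint angles; "joint_velocities": joint speeds; "joint_efforts": joint torques, N m; "eef_pos": TCP position; "tcp_rot": TCP orientation; "ft_force": force on the tool from outside, world axes, zero at the start; "moment": the same for the moment, N m; "gripper_width": opening from 0.0 (shut) to 1.0 (fully open).
Only numpy, scipy, OpenCV 4.12 (cv2) and the standard library are available. Lean on these libraries where they do the work, as an engineer would, in place of code of your own. Each camera call takes 0.05 s, during which the arm holds its last target. There are 200 camera calls.

### The job

Take the spacer out of its holder and stand it on the raised rail in the one gap between two copper lugs that is wide enough for it, keeping it off the long lug and its tight gap, and let it go. Then push the red-tabbed sprung gate towards the end stop until the lugs and spacer are closed up flush with no gaps left, and finish holding the gate pressed firmly there with the fingers, since it springs back if let go. Leave the hoop claw, the drum key and the rubber washer alone.

Things in the scene. Friction and masses are not known exactly. Their poses are not given: they have to be found in the camera images.
- rig: Fixed lug rail: aluminium channel on a dark base 110 x 300 mm. Origin on the counter under the channel centre line; y along it, x across, z up. Channel floor at z 40 mm, 36 mm wide, lips 4 mm thick to z 48; runs y -170 to +110 mm. Dark end stop at +y: face at y 85.5, top z 74. Three copper lugs stand in it in a row: lug_mid in the middle, lug_long and lug_small at either end. Gate at the -y end.
- lug_long: Copper lug shell, loose on the rail: a block 52 mm along its y (the row), 32 mm in x, 34 mm tall; about 180 g. Origin at the centre of its underside; its axes start parallel to the rail's. The gap between it and lug_mid is tight: 7 to 11 mm, too narrow for the spacer.
- lug_mid: Middle copper lug shell, loose: 46 mm along its y (the row), 32 mm in x, 34 mm tall; about 160 g. Origin at the centre of its underside.
- lug_small: Short copper lug shell, loose: 26 mm along its y (the row), 32 mm in x, 34 mm tall; about 90 g. Origin at the centre of its underside. The gap between it and lug_mid is 20 to 24 mm.
- spacer: Loose rigid slab, 28 mm (its x) x 15 mm thick (its y) x 78 mm tall, lower 44 mm grey, upper 34 mm yellow grip; 60 g; origin at the centre of its underside. Starts upright in the holder, axes along the holder's. On the rail its 15 mm lies along the row and it stands 44 mm above the lug tops: grip its upper 30 mm across the 28 mm width to keep fingers off the lugs.
- holder: Fixed dark wooden block 80 (x) x 60 (y) x 16 mm tall with a pocket 32 x 19 mm and 12 mm deep (floor at 4 mm) in which the spacer stands. Origin at the centre of its underside.
- gate (a joint): Travel of the sprung steel gate along rail +y, towards the stop, in m: 0 = fully back (start), 0.045 = limit. Its face is at rail y -87.5 mm plus this value. Reads 0.034 with the three lugs and spacer closed up flush. A spring pushes it back: 2.4 N at 0, 6.5 N at 0.034; the row's friction adds 1 to 4 N; a total push of about 15 N holds it firmly flush.
- gate_tab (a point): Centre of the gate's red upright tab, 24 mm in rail x, 12 mm in rail y, 42 mm tall, centred 90 mm above the counter and 32 mm behind the gate's face (towards rail -y); moves with the gate. It can be pushed from behind with shut fingers (nothing stands behind it above 48 mm) or pinched across x from above.
- claw: Bystander: black steel hoop claw, 20 x 50 x 24 mm, loose; origin at its underside.
- drum_key: Bystander: drum key lying flat, walnut handle 75 mm long, 18 mm thick, with a steel shank; loose; origin under the handle's middle.
- washer: Bystander: dark grey rubber washer, 38 mm across, 6 mm thick, loose; origin at the centre of its underside.
Mind the look-alikes: they are no part of the job. Several things look just like the spacer: the one meant starts farthest to the robot's left.

How it is judged:
On the way:
1. the spacer stands on the rail floor, upright, between the middle and the short lug, let go (z of spacer in the frame of rig between 0.037 and 0.044 m and x of spacer in the frame of rig between -0.007 and 0.007 m and angle between spacer's own z axis and vertical below 0.12 rad and horizontal distance between spacer and lug_mid below 0.043 m and horizontal distance between spacer and lug_small below 0.034 m and contact force between the fingers and spacer below 0.2 N), for 0.2 s.
At the end, for the whole second after the job is handed in: Spacer upright (0.12 rad) on the rail floor (4 mm; 7 mm of centre line) between lug_mid and lug_small, not touched by fingers; lugs square and upright (0.06 rad); gate over 0.032 m; over 1.5 N between spacer and both neighbours and between long and middle lug; fingers press the gate over 2 N (all of step 1 and angle between each of lug_long, lug_mid, lug_small's own z axis and vertical below 0.06 rad and angle between the y axis of each of lug_long, lug_mid, lug_small and the y axis of rig, either way round below 0.06 rad and z of each of lug_long, lug_mid, lug_small in the frame of rig below 0.044 m and value of joint gate above 0.032 m and contact force between each of spacer, lug_long and lug_mid above 1.5 N and contact force between spacer and lug_small above 1.5 N and contact force between the fingers and rig above 2 N); the arm keeps its last pose, push and grip.
It fails at once if the spacer is pressed against the long lug (over 4 N) (contact force between spacer and lug_long above 4 N).
It fails at once if the hoop claw is disturbed (moved over 15 mm) (distance of claw from where it was at the start of the episode above 0.015 m).
It fails at once if the drum key is disturbed (moved over 15 mm) (distance of drum_key from where it was at the start of the episode above 0.015 m).
It fails at once if the rubber washer is disturbed (moved over 15 mm) (distance of washer from where it was at the start of the episode above 0.015 m).
It also fails if it takes over 51 s, if anything falls off the work surface, if the arm or the gripper's body presses on something with over 40 N, if the wrist force passes 120 N, or if a joint passes its speed limit or range.

## Working session

There is one attempt and no reset: what is moved stays moved. The work goes in short steps, Python scripts to look and compute and a shell command to move; the robot and the scene stay as the last step left them, time stands still between calls to the robot, and variables do not carry over. Pictures are saved under pics/ and viewed, about 8 in all and at most 12, crops included, and the job is handed in when it is done.

```bash
mkdir -p pics; ls; python3 - <<'E'
from cell import arm,capture
import cv2,numpy as np
print(arm.observe())
for n in("top","side"):
    c=capture(n);cv2.imwrite(f"pics/{n}0.png",c["color"]);np.savez(f"{n}0.npz",**c)
    print(n,c["camera_matrix"].tolist(),np.round(c["pose"],4).tolist(),c.keys())
E
```

```text
pics
{'t': 0.0, 'q': array([ 1.34297797e+00,  8.74855350e-02,  1.75107435e-01,  1.65979598e+00,
       -2.77604280e-05,  1.57077864e+00]), 'joint_velocities': array([-0.00142526, -0.00038546,  0.00083193,  0.00039124, -0.00051683,
       -0.00077487]), 'joint_efforts': array([-5.35294857e-04, -5.20386314e+01,  4.64808583e+01,  1.59411225e-02,
       -3.24225834e-05,  2.47266016e-06]), 'eef_pos': array([0.12422292, 0.53579184, 0.40395521]), 'tcp_rot': array([-3.14021490e+00,  2.77360271e-05,  2.91379203e+00]), 'ft_force': array([ 0.1574739 , -0.11164545, -0.39370307]), 'moment': array([-0.01736633,  0.03842535, -0.00636669]), 'gripper_width': 0.9992385117317503}
top [[607.3032450373054, 0.0, 316.63269909481585], [0.0, 607.3032450373054, 248.18905910930178], [0.0, 0.0, 1.0]] [[-0.0007, 0.9975, -0.07, 0.4983], [-0.9999, -0.0016, -0.0141, -0.0895], [-0.0142, 0.07, 0.9974, 1.0901], [0.0, 0.0, 0.0, 1.0]] dict_keys(['color', 'range_z', 'camera_matrix', 'pose'])
side [[494.1751581916816, 0.0, 314.9194007185992], [0.0, 494.1751581916816, 229.0991989678763], [0.0, 0.0, 1.0]] [[-0.7352, 0.3906, -0.5541, 0.1087], [-0.6775, -0.4512, 0.5809, 0.384], [-0.0231, 0.8024, 0.5963, 0.5758], [0.0, 0.0, 0.0, 1.0]] dict_keys(['color', 'range_z', 'camera_matrix', 'pose'])
```

View pics/top0.png

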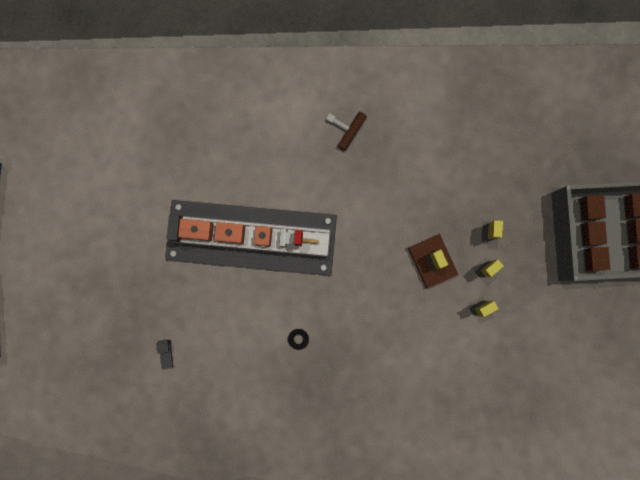

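View pics/side0.png

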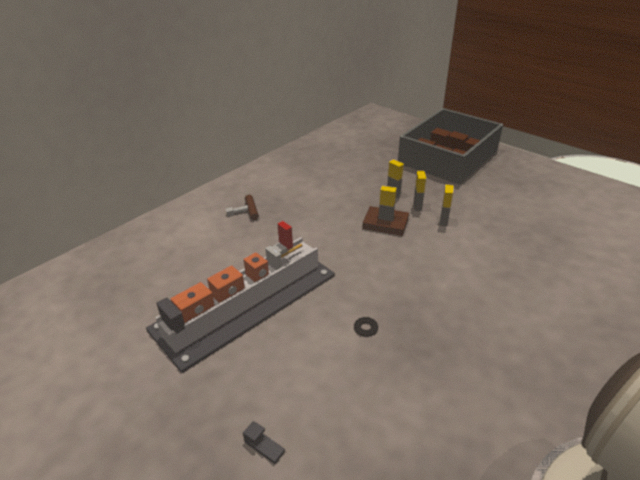

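```bash
cat > h.py <<'E'
import cv2,numpy as np
from cell import capture
def world(c):
    K=c["camera_matrix"];d=c["range_z"];v,u=np.indices(d.shape)
    P=np.dstack([(u-K[0,2])/K[0,0]*d,-(v-K[1,2])/K[1,1]*d,-d])
    T=c["pose"];W=P@T[:3,:3].T+T[:3,3];W[d==0]=np.nan;return W
def blobs(c,lo,hi,zlo,zhi,amin=20):
    W=world(c);h=cv2.cvtColor(c["color"],cv2.COLOR_BGR2HSV)
    m=cv2.inRange(h,lo,hi)&np.where((W[...,2]>zlo)&(W[...,2]<zhi),255,0).astype(np.uint8)
    n,L,st,ce=cv2.connectedComponentsWithStats(m);out=[]
    for i in range(1,n):
        if st[i,4]<amin: continue
        p=W[L==i];r=cv2.minAreaRect((p[:,:2]*1000).astype(np.float32))
        out.append((ce[i].round(1),int(st[i,4]),np.round(r[0],1),np.round(r[1],1),round(r[2],1),np.median(p[:,2]).round(4)))
    return out
E
python3 - <<'E'
from h import *
c=dict(np.load("top0.npz"))
for nm,a in dict(yellow=((22,100,60),(35,255,255),.06,.2),copper=((4,120,60),(16,255,255),.066,.09),red=((0,150,50),(3,255,255),.09,.13),holder=((0,60,10),(14,255,110),.012,.03)).items():
    for b in blobs(c,*a): print(nm,*b)
W=world(c);z=W[...,2];
for r in (218,222,226,230,235,240,246,250,255): print(r,np.round(z[r,165:340:6]*1000).tolist())
# dark base & rail masks
for lo,hi,n in((.002,.03,'base'),(.035,.052,'rail')):
    m=(z>lo)&(z<hi);m[:, :150]=0;m[:,350:]=0;m[:190]=0;m[285:]=0
    p=(W[m][:,:2]*1000).astype(np.float32);print(n,len(p),cv2.minAreaRect(p),np.median(z[m]))
s=c["color"][190:290,400:520];cv2.imwrite("pics/crop.png",np.vstack([cv2.resize(s,(640,533//2*1),interpolation=3),cv2.resize(c["color"][195:285,160:345],(640,311),interpolation=3)]))
E
```

```text
yellow [496.3 229.1] 196 [ 601.3 -376.7] [15.2 27.9] 84.8 0.0766
yellow [439.1 259.2] 186 [ 551.2 -279.9] [27.6 15.9] 23.7 0.0811
yellow [492.9 268. ] 194 [ 536.  -369.8] [15.3 28.8] 40.4 0.0771
yellow [487.5 308.7] 192 [ 468.  -359.2] [15.4 27.9] 28.6 0.0771
copper [194.  229.3] 543 [602.2 132.4] [54.3 31.7] 85.4 0.0733
copper [228.6 232.5] 456 [596.5  73.7] [46.3 31.2] 84.6 0.0732
copper [262.4 235.5] 240 [591.4  16.8] [25.5 30.7] 84.1 0.0733
red [297.7 237. ] 104 [585.3 -44.6] [11.3 22.9] 87.9 0.11
holder [351.9 130.4] 343 [ 786.  -137.9] [17.3 75.2] 58.4 0.0161
holder [628.5 207.6] 97 [ 645.  -623.8] [41.2 10.3] 16.3 0.0206
holder [582.7 209.2] 72 [ 642.6 -542.7] [38.8  3.8] 4.4 0.0223
holder [630.4 231.9] 92 [ 601.1 -625.4] [39.5  5. ] 6.0 0.0211
holder [584.  226.1] 24 [ 612.  -544.6] [3.1 9.8] 84.6 0.0214
holder [584.8 237.2] 54 [ 591.2 -545.4] [26.7  3.3] 2.5 0.0216
holder [432.  261.5] 1159 [ 551.  -280.1] [79.9 61. ] 23.9 0.0156
holder [632.6 257.4] 87 [ 556.7 -627.1] [38.5  4.3] 2.1 0.0217
holder [586.7 260. ] 72 [ 552.6 -547.4] [36.8  3.3] 1.5 0.0212
218 [-2.0, 71.0, 76.0
[... 1108 characters left out ...]
48.0, 49.0, 48.0, 50.0, 40.0, 65.0, 54.0, 40.0, 37.0, 60.0, 40.0, 36.0, 39.0, 40.0, 40.0, 39.0, 39.0, 8.0, 0.0]
250 [-2.0, 5.0, 8.0, 7.0, 4.0, 9.0, 6.0, 8.0, 4.0, 11.0, 9.0, 6.0, 5.0, 10.0, 7.0, 6.0, 25.0, 39.0, 48.0, 49.0, 44.0, 47.0, 41.0, 36.0, 41.0, 39.0, 39.0, 42.0, 4.0, 0.0]
255 [7.0, 12.0, 2.0, 8.0, 9.0, 9.0, 8.0, 9.0, 4.0, 6.0, 7.0, 3.0, 8.0, 7.0, 7.0, 7.0, 5.0, 7.0, 9.0, 7.0, 7.0, 8.0, nan, 3.0, 5.0, 26.0, 42.0, 30.0, 0.0, 2.0]
base 6733 ((595.4414672851562, 47.84625244140625), (360.6024475097656, 170.26239013671875), 89.84538269042969) 0.006936213713484962
rail 1892 ((594.13525390625, 44.56822967529297), (279.4579772949219, 44.48006820678711), 84.55841064453125) 0.04141679081305083
```

View pics/crop.png

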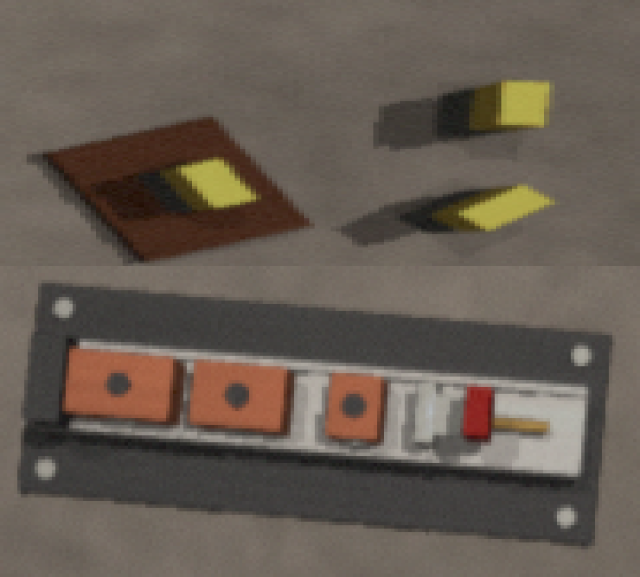

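Candidates for the spacer are the yellow tops at (439,259), (496,229), (493,268) and (488,309). The crop confirms (439,259): it is the leftmost (y=-0.280 m) and the only one in the holder. The rig runs along world +y (yaw about -5.4°). The wide gap lies at column ~246, between the lugs at (229,232) and (262,235). First I turn the jaws to the spacer's 28 mm axis.

```bash
cat > go.py <<'E'
import sys,numpy as np
from cell import arm
s=arm.observe();x,y,z,yaw=map(float,sys.argv[1:5]);p=s["eef_pos"];a=s["tcp_rot"][2]
d=np.array([x,y,z])-p;c,n=np.cos(a),np.sin(a)
print("t",s["t"],"pos",p.round(4),"rot",s["tcp_rot"].round(4),"q6",s["q"][5].round(3),"F",s["ft_force"].round(2),"w",round(s["gripper_width"],3))
print("slide mm",np.round([1000*(c*d[0]+n*d[1]),1000*(n*d[0]-c*d[1]),-1000*d[2]],1),"turn",round((a-yaw+np.pi)%(2*np.pi)-np.pi,4))
E
python3 -m creep '[{"hand":0,"slide":[0,0,0],"turn":0.185},{"hand":0,"slide":[0,0,0],"turn":0.185},{"hand":0,"slide":[0,0,0],"turn":0.185},{"hand":0,"slide":[0,0,0],"turn":0.185},{"hand":0,"slide":[0,0,0],"turn":0.185}]' 40; python3 go.py .5512 -.2799 .30 1.986
```

```text
t: 0.72
eef_pos: [0.1242, 0.5358, 0.4043]
tcp_rot: [-3.141, 0.001, 1.983]
ft_force: [0.3, 1.1, 0.1]
gripper_width: 1.0
t 0.725 pos [0.1242 0.5358 0.4043] rot [-3.1411e+00  7.0000e-04  1.9826e+00] q6 2.502 F [0.27 1.05 0.12] w 1.0
slide mm [-918.4   64.8  104.3] turn -0.0034
```

```bash
R='x'
python3 -m creep '[{"hand":0,"slide":[-55,4,0],"turn":0},{"hand":0,"slide":[-55,4,0],"turn":0},{"hand":0,"slide":[-55,4,0],"turn":0},{"hand":0,"slide":[-55,4,0],"turn":0},{"hand":0,"slide":[-55,4,0],"turn":0}]' >/dev/null
python3 -m creep '[{"hand":0,"slide":[-55,4,6],"turn":0},{"hand":0,"slide":[-55,4,6],"turn":0},{"hand":0,"slide":[-55,4,6],"turn":0},{"hand":0,"slide":[-55,4,6],"turn":0},{"hand":0,"slide":[-55,4,6],"turn":0}]'
python3 go.py .5512 -.2799 .30 1.986
```

```text
t: 1.98
eef_pos: [0.3844, 0.0475, 0.3744]
tcp_rot: [3.141, 0.0, 1.989]
ft_force: [0.5, 1.8, 0.3]
gripper_width: 1.0
t 1.975 pos [0.3844 0.0475 0.3744] rot [3.1413 0.     1.9887] q6 1.276 F [0.54 1.81 0.32] w 1.0
slide mm [-367.    19.6   74.4] turn 0.0027
```

```bash
python3 -m creep '[{"hand":0,"slide":[-55,3,10],"turn":0},{"hand":0,"slide":[-55,3,10],"turn":0},{"hand":0,"slide":[-55,3,10],"turn":0},{"hand":0,"slide":[-55,3,10],"turn":0},{"hand":0,"slide":[-55,3,10],"turn":0}]' >/dev/null
python3 go.py .5512 -.2799 .30 1.986
python3 -m creep '[{"hand":0,"slide":[-46,2.5,12],"turn":0},{"hand":0,"slide":[-46,2.5,12],"turn":0},{"hand":0,"slide":[0,0,0],"turn":0},{"hand":0,"slide":[0,0,0],"turn":0},{"hand":0,"slide":[0,0,0],"turn":0}]' >/dev/null
python3 go.py .5512 -.2799 .226 1.986
```

```text
t 2.6 pos [ 0.5098 -0.1977  0.324 ] rot [-3.1414e+00 -3.0000e-04  1.9885e+00] q6 0.783 F [1.03 0.3  0.69] w 1.002
slide mm [-91.9   4.5  24. ] turn 0.0025
t 3.225 pos [ 0.5511 -0.2771  0.3014] rot [3.1411e+00 5.0000e-04 1.9896e+00] q6 0.686 F [0.66 0.07 1.49] w 0.997
slide mm [-2.6 -1.1 75.4] turn 0.0036
```

```bash
python3 -m creep '[{"hand":0,"slide":[-2.6,-1,20],"turn":0.0036},{"hand":0,"slide":[0,0,20],"turn":0},{"hand":0,"slide":[0,0,18],"turn":0},{"hand":0,"slide":[0,0,17],"turn":0},{"hand":0,"slide":[0,0,0],"turn":0}]' >/dev/null
python3 go.py .5512 -.2799 .226 1.986
python3 - <<'E'
from h import *
c=capture("top");d=capture("side")
a=cv2.resize(c["color"][180:330,380:540],(640,600));b=d["color"]
cv2.imwrite("pics/a.png",cv2.resize(b[100:300,300:520],(660,600),interpolation=3))
E
```

```text
t 3.85 pos [ 0.551  -0.2804  0.2238] rot [-3.1399e+00 -2.1000e-03  1.9853e+00] q6 0.686 F [-1.2   0.03  0.29] w 1.0
slide mm [ 0.3  0.4 -2.2] turn -0.0007
```

View pics/a.png

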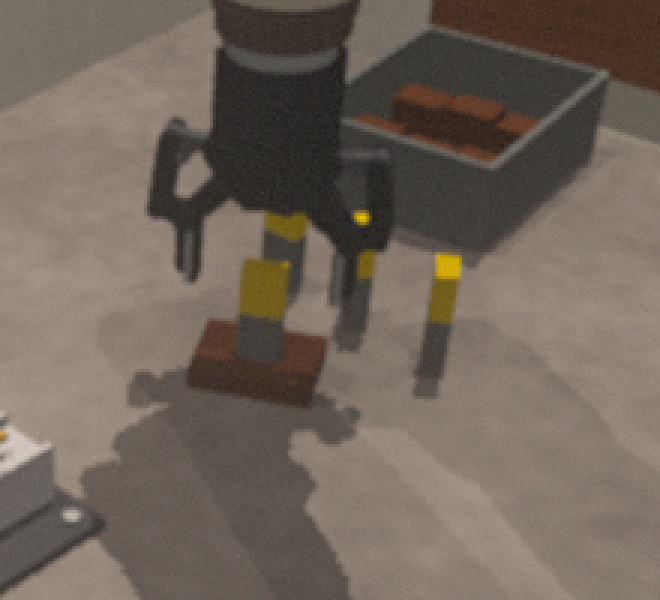

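The fingers straddle the holder's spacer, whose yellow grip shows at crop (263,290), with one finger on each side of its 28 mm width. I'll close and lift.

```bash
python3 -m creep '[{"hand":255,"slide":[0,0,-2],"turn":0},{"hand":255,"slide":[0,0,0],"turn":0},{"hand":255,"slide":[0,0,0],"turn":0},{"hand":255,"slide":[0,0,0],"turn":0},{"hand":255,"slide":[0,0,0],"turn":0}]' 40
python3 -m creep '[{"hand":255,"slide":[0,0,0],"turn":0},{"hand":255,"slide":[0,0,-8],"turn":0},{"hand":255,"slide":[0,0,-8],"turn":0},{"hand":255,"slide":[0,0,-40],"turn":0},{"hand":255,"slide":[0,0,-60],"turn":0}]'
python3 go.py .5935 .0402 .36 1.4765
```

```text
t: 4.58
eef_pos: [0.5515, -0.2807, 0.2281]
tcp_rot: [3.141, 0.0, 1.985]
ft_force: [-0.9, 0.4, 3.5]
gripper_width: 0.32
t: 5.2
eef_pos: [0.551, -0.2805, 0.3434]
tcp_rot: [-3.139, -0.003, 1.985]
ft_force: [0.6, -0.6, -1.0]
gripper_width: 0.315
t 5.2 pos [ 0.551  -0.2805  0.3434] rot [-3.1393e+00 -2.8000e-03  1.9852e+00] q6 0.686 F [ 0.62 -0.62 -0.95] w 0.315
slide mm [276.4 168.  -16.6] turn 0.5087
```

```bash
python3 -m creep '[{"hand":255,"slide":[0,0,-12],"turn":0.1},{"hand":255,"slide":[0,0,-10],"turn":0.1},{"hand":255,"slide":[0,0,0],"turn":0.1},{"hand":255,"slide":[0,0,0],"turn":0.1},{"hand":255,"slide":[0,0,0],"turn":0.108}]'
python3 go.py .5935 .0402 .36 1.4765
```

```text
t: 5.82
eef_pos: [0.5514, -0.2806, 0.366]
tcp_rot: [3.142, 0.0, 1.474]
ft_force: [0.2, 0.9, -0.0]
gripper_width: 0.32
t 5.825 pos [ 0.5514 -0.2806  0.366 ] rot [3.1416 0.     1.4738] q6 1.197 F [ 0.24  0.94 -0.05] w 0.32
slide mm [323.4  10.8   6. ] turn -0.0027
```

```bash
python3 -m creep '[{"hand":255,"slide":[40,1,0],"turn":0},{"hand":255,"slide":[40,1,0],"turn":0},{"hand":255,"slide":[40,1,0],"turn":0},{"hand":255,"slide":[40,1,0],"turn":0},{"hand":255,"slide":[40,1,0],"turn":0}]' >/dev/null
python3 -m creep '[{"hand":255,"slide":[40,2,0],"turn":0},{"hand":255,"slide":[40,2,0],"turn":0},{"hand":255,"slide":[30,2,0],"turn":0},{"hand":255,"slide":[13,0,0],"turn":0},{"hand":255,"slide":[0,0,0],"turn":0}]' >/dev/null
python3 go.py .5935 .0402 .31 1.4765
python3 - <<'E'
from h import *
c=capture("side");cv2.imwrite("pics/b.png",cv2.resize(c["color"][130:350,140:360],(600,600),interpolation=3))
for b in blobs(c,(20,100,60),(35,255,255),.12,.3): print(*b)
W=world(c);h=cv2.cvtColor(c["color"],cv2.COLOR_BGR2HSV);m=(cv2.inRange(h,(20,100,60),(35,255,255))>0)
m[:, 350:]=0;v,u=np.nonzero(m);print(len(v),u.min(),u.max(),v.min(),v.max(),np.nanmedian(W[m],0))
c=capture("top");
for b in blobs(c,(4,120,60),(16,255,255),.066,.09): print(*b)
E
```

```text
t 7.075 pos [0.5925 0.0402 0.3658] rot [-3.1415e+00  2.0000e-04  1.4783e+00] q6 1.731 F [-0.22  0.11 -0.33] w 0.32
slide mm [ 0.1  1.  55.8] turn 0.0018
[228.2 196.3] 229 [589.8  43.1] [16.3 35.5] 76.3 0.2077
231 222 290 182 251 [0.59522764 0.04788561 0.20744591]
[262.2 235.5] 243 [591.5  17. ] [26.1 30.9] 84.5 0.0733
```

View pics/b.png

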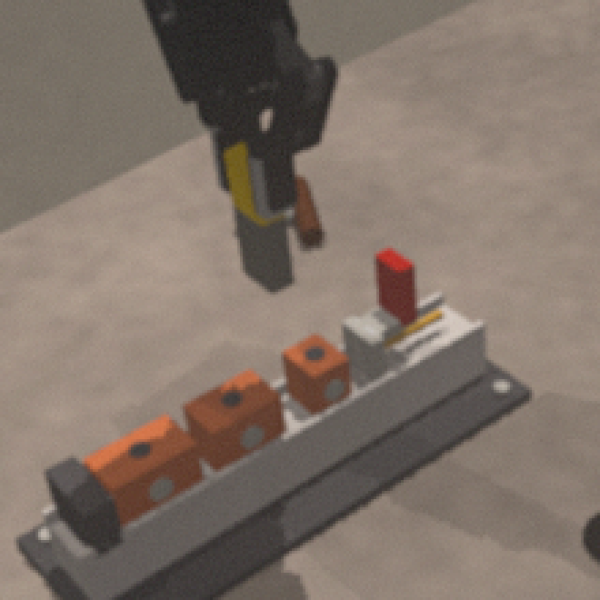

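```bash
python3 -m creep '[{"hand":255,"slide":[0,1,20],"turn":0.002},{"hand":255,"slide":[0,0,20],"turn":0},{"hand":255,"slide":[0,0,20],"turn":0},{"hand":255,"slide":[0,0,2],"turn":0},{"hand":255,"slide":[0,0,0],"turn":0}]' >/dev/null
python3 go.py .5935 .0402 .265 1.4765
python3 - <<'E'
from h import *
c=capture("side");cv2.imwrite("pics/c.png",cv2.resize(c["color"][170:330,150:310],(640,600),interpolation=3))
E
```

```text
t 7.8 pos [0.5936 0.0391 0.3044] rot [ 3.1411 -0.      1.4743] q6 1.733 F [-0.33 -0.06 -0.96] w 0.322
slide mm [ 1.1 -0.2 39.4] turn -0.0022
```

View pics/c.png

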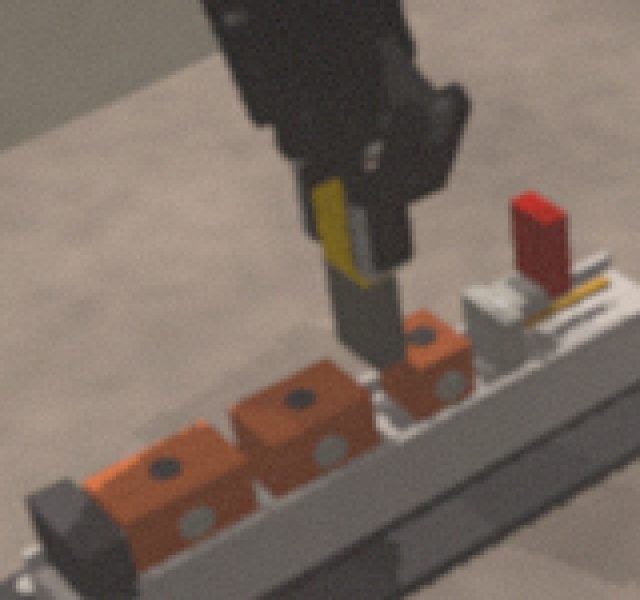

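Spacer hangs over the gap (bottom corner at crop (400,365)), between mid lug (300,400) and short lug (430,340). I'll descend gently while watching the force.

```bash
python3 -m creep '[{"hand":255,"slide":[1,0,4],"turn":-0.002},{"hand":255,"slide":[0,0,4],"turn":0},{"hand":255,"slide":[0,0,4],"turn":0},{"hand":255,"slide":[0,0,4],"turn":0},{"hand":255,"slide":[0,0,0],"turn":0}]'
python3 go.py .5935 .0402 .265 1.4765
python3 - <<'E'
from h import *
c=capture("side");cv2.imwrite("pics/d.png",cv2.resize(c["color"][210:300,190:290],(660,594),interpolation=3))
E
```

```text
t: 8.48
eef_pos: [0.5935, 0.0408, 0.2872]
tcp_rot: [-3.141, 0.0, 1.477]
ft_force: [-0.4, -0.5, -0.5]
gripper_width: 0.316
t 8.475 pos [0.5935 0.0408 0.2872] rot [-3.1409e+00  1.0000e-04  1.4772e+00] q6 1.733 F [-0.38 -0.46 -0.54] w 0.316
slide mm [-0.6  0.  22.2] turn 0.0007
```

View pics/d.png

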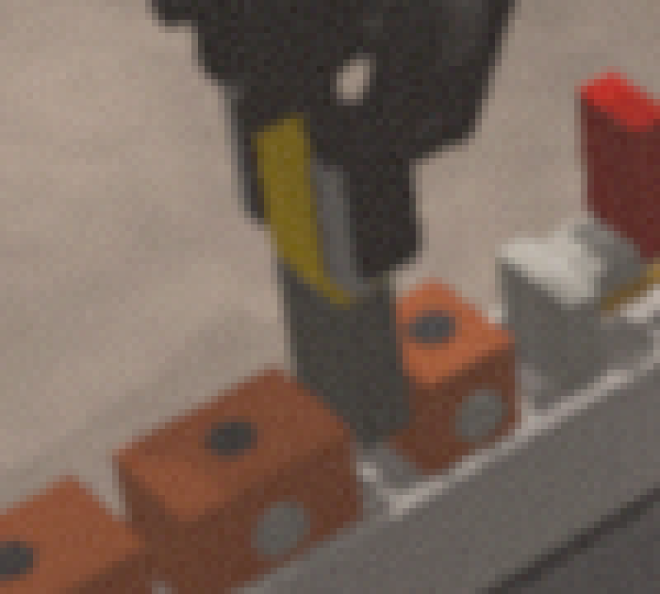

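The spacer's lower end is entering the gap between the mid and short lugs with no contact force, so I continue down.

```bash
python3 -m creep '[{"hand":255,"slide":[-0.5,0,5],"turn":0},{"hand":255,"slide":[0,0,5],"turn":0},{"hand":255,"slide":[0,0,5],"turn":0},{"hand":255,"slide":[0,0,3],"turn":0},{"hand":255,"slide":[0,0,0],"turn":0}]'
python3 -m creep '[{"hand":255,"slide":[0,0,1],"turn":0},{"hand":255,"slide":[0,0,1],"turn":0},{"hand":255,"slide":[0,0,1],"turn":0},{"hand":255,"slide":[0,0,0.5],"turn":0},{"hand":255,"slide":[0,0,0],"turn":0}]'
```

```text
t: 9.15
eef_pos: [0.5935, 0.0403, 0.2694]
tcp_rot: [-3.141, 0.0, 1.477]
ft_force: [-0.8, -1.1, 0.1]
gripper_width: 0.316
t: 9.78
eef_pos: [0.5936, 0.0403, 0.2662]
tcp_rot: [-3.142, 0.0, 1.477]
ft_force: [-0.2, -0.0, -0.6]
gripper_width: 0.321
```

```bash
python3 -m creep '[{"hand":255,"slide":[0,0,1],"turn":0},{"hand":255,"slide":[0,0,0.5],"turn":0},{"hand":255,"slide":[0,0,0.5],"turn":0},{"hand":255,"slide":[0,0,0],"turn":0},{"hand":255,"slide":[0,0,0],"turn":0}]'

```

```text
t: 10.4
eef_pos: [0.5936, 0.0403, 0.2642]
tcp_rot: [-3.141, -0.0, 1.477]
ft_force: [0.3, 0.4, -0.2]
gripper_width: 0.323
```

```bash
python3 -m creep '[{"hand":255,"slide":[0,0,0.5],"turn":0},{"hand":255,"slide":[0,0,0],"turn":0},{"hand":255,"slide":[0,0,0.5],"turn":0},{"hand":255,"slide":[0,0,0],"turn":0},{"hand":255,"slide":[0,0,0],"turn":0}]'

```

```text
t: 11.02
eef_pos: [0.5935, 0.0403, 0.2641]
tcp_rot: [3.141, -0.0, 1.477]
ft_force: [-3.9, -0.3, 7.5]
gripper_width: 0.318
```

Contact at 7.5 N, with the height matching the rail floor. Releasing now.

```bash
python3 -m creep '[{"hand":255,"slide":[0,0,-0.8],"turn":0},{"hand":170,"slide":[0,0,0],"turn":0},{"hand":100,"slide":[0,0,0],"turn":0},{"hand":100,"slide":[0,0,0],"turn":0},{"hand":100,"slide":[0,0,0],"turn":0}]'
python3 -m creep '[{"hand":60,"slide":[0,0,0],"turn":0},{"hand":60,"slide":[0,0,-20],"turn":0},{"hand":60,"slide":[0,0,-40],"turn":0},{"hand":60,"slide":[0,0,-50],"turn":0},{"hand":60,"slide":[0,0,0],"turn":0}]'
python3 - <<'E'
from h import *
c=capture("side");cv2.imwrite("pics/e.png",cv2.resize(c["color"][190:330,140:300],(640,560),interpolation=3))
E
```

```text
t: 11.65
eef_pos: [0.5936, 0.0403, 0.2639]
tcp_rot: [-3.141, -0.0, 1.477]
ft_force: [0.4, -0.4, 0.2]
gripper_width: 0.605
t: 12.28
eef_pos: [0.5939, 0.0403, 0.3785]
tcp_rot: [3.135, -0.001, 1.477]
ft_force: [-0.2, -0.6, -0.9]
gripper_width: 0.763
```

View pics/e.png

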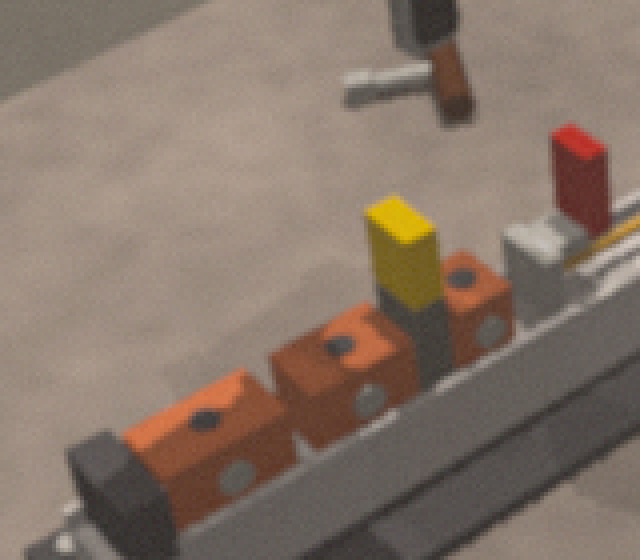

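The spacer stands upright and released in the gap: its yellow top is at crop (402,220), between mid lug (340,370) and short lug (475,310). Next I move the shut fingers behind the red tab.

```bash
python3 go.py .5828 -.0749 .253 1.4765
python3 -m creep '[{"hand":255,"slide":[-40,0,0],"turn":0},{"hand":255,"slide":[-40,0,0],"turn":0},{"hand":255,"slide":[-35,0,0],"turn":0},{"hand":255,"slide":[0,0,0],"turn":0},{"hand":255,"slide":[0,0,0],"turn":0}]'
python3 go.py .5828 -.0749 .253 1.4765
```

```text
t 12.325 pos [0.5939 0.0403 0.3759] rot [ 3.1380e+00 -6.0000e-04  1.4772e+00] q6 1.732 F [-0.26 -0.21 -0.07] w 0.765
slide mm [-115.7   -0.2  122.9] turn 0.0007
t: 12.95
eef_pos: [0.5828, -0.0739, 0.3731]
tcp_rot: [-3.14, -0.0, 1.477]
ft_force: [-0.6, 0.3, -0.3]
gripper_width: -0.001
t 12.95 pos [ 0.5828 -0.0739  0.3731] rot [-3.1403e+00 -3.0000e-04  1.4769e+00] q6 1.538 F [-0.55  0.34 -0.29] w -0.001
slide mm [-1.000e+00  1.000e-01  1.201e+02] turn 0.0004
```

```bash
python3 -m creep '[{"hand":255,"slide":[-1,0,40],"turn":0},{"hand":255,"slide":[0,0,40],"turn":0},{"hand":255,"slide":[0,0,30],"turn":0},{"hand":255,"slide":[0,0,10],"turn":0},{"hand":255,"slide":[0,0,0],"turn":0}]'
python3 -m creep '[{"hand":255,"slide":[3,0,0],"turn":0},{"hand":255,"slide":[3,0,0],"turn":0},{"hand":255,"slide":[3,0,0],"turn":0},{"hand":255,"slide":[3,0,0],"turn":0},{"hand":255,"slide":[0,0,0],"turn":0}]'
python3 -m creep '[{"hand":255,"slide":[2,0,0],"turn":0},{"hand":255,"slide":[2,0,0],"turn":0},{"hand":255,"slide":[2,0,0],"turn":0},{"hand":255,"slide":[2,0,0],"turn":0},{"hand":255,"slide":[0,0,0],"turn":0}]'
python3 go.py .5873 -.0276 .253 1.4765
```

```text
t: 13.58
eef_pos: [0.5828, -0.0745, 0.2539]
tcp_rot: [-3.141, -0.0, 1.478]
ft_force: [0.7, -0.2, -0.5]
gripper_width: -0.0
t: 14.2
eef_pos: [0.5839, -0.063, 0.254]
tcp_rot: [3.142, -0.0, 1.477]
ft_force: [0.3, -0.2, 0.5]
gripper_width: 0.003
t: 14.82
eef_pos: [0.5846, -0.0552, 0.254]
tcp_rot: [-3.142, 0.0, 1.477]
ft_force: [-0.2, -2.8, 0.8]
gripper_width: -0.0
t 14.825 pos [ 0.5846 -0.0552  0.254 ] rot [-3.1416e+00  1.0000e-04  1.4773e+00] q6 1.57 F [-0.16 -2.77  0.81] w -0.0
slide mm [27.8  0.1  1. ] turn 0.0008
```

```bash
for i in 1; do python3 -m creep '[{"hand":255,"slide":[1.5,0,0],"turn":0},{"hand":255,"slide":[1.5,0,0],"turn":0},{"hand":255,"slide":[1.5,0,0],"turn":0},{"hand":255,"slide":[1.5,0,0],"turn":0},{"hand":255,"slide":[1.5,0,0],"turn":0}]'; done
python3 -m creep '[{"hand":255,"slide":[1.5,0,0],"turn":0},{"hand":255,"slide":[1.5,0,0],"turn":0},{"hand":255,"slide":[1.5,0,0],"turn":0},{"hand":255,"slide":[1.5,0,0],"turn":0},{"hand":255,"slide":[1.5,0,0],"turn":0}]'
python3 -m creep '[{"hand":255,"slide":[1.2,0,0],"turn":0},{"hand":255,"slide":[1.2,0,0],"turn":0},{"hand":255,"slide":[1.2,0,0],"turn":0},{"hand":255,"slide":[1.2,0,0],"turn":0},{"hand":255,"slide":[1.2,0,0],"turn":0}]'
python3 go.py .5873 -.0276 .253 1.4765
python3 - <<'E'
from h import *
c=capture("side");cv2.imwrite("pics/f.png",cv2.resize(c["color"][190:330,140:300],(640,560),interpolation=3))
E
```

```text
t: 15.45
eef_pos: [0.5854, -0.0478, 0.254]
tcp_rot: [3.142, 0.0, 1.477]
ft_force: [-0.3, -4.3, -0.1]
gripper_width: -0.005
t: 16.08
eef_pos: [0.586, -0.0405, 0.254]
tcp_rot: [3.142, 0.001, 1.477]
ft_force: [-0.4, -6.1, -0.8]
gripper_width: -0.0
t: 16.7
eef_pos: [0.5866, -0.0348, 0.254]
tcp_rot: [3.142, 0.001, 1.477]
ft_force: [-1.8, -7.6, 0.8]
gripper_width: -0.001
t 16.7 pos [ 0.5866 -0.0348  0.254 ] rot [3.1416e+00 1.4000e-03 1.4766e+00] q6 1.606 F [-1.79 -7.56  0.84] w -0.001
slide mm [7.2 0.1 1. ] turn 0.0001
```

View pics/f.png

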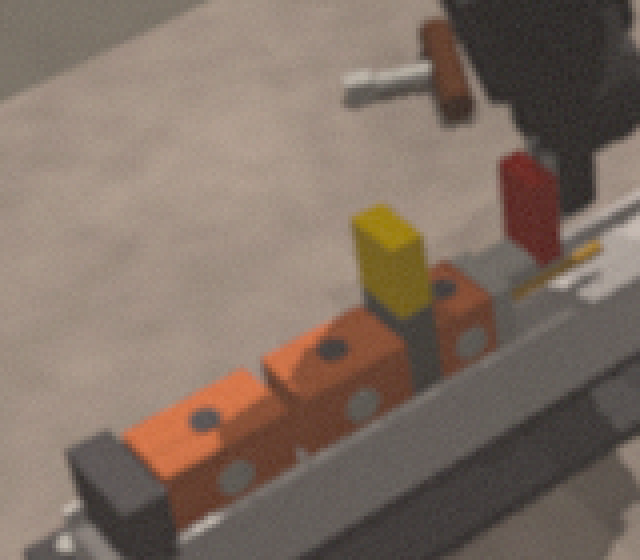

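The gap is closing around the upright spacer. Only the long–mid gap at crop (285,400) is clearly open, so I keep pushing gently.

```bash
python3 -m creep '[{"hand":255,"slide":[1,0,0],"turn":0},{"hand":255,"slide":[1,0,0],"turn":0},{"hand":255,"slide":[1,0,0],"turn":0},{"hand":255,"slide":[1,0,0],"turn":0},{"hand":255,"slide":[1,0,0],"turn":0}]'
python3 -m creep '[{"hand":255,"slide":[0.7,0,0],"turn":0},{"hand":255,"slide":[0.7,0,0],"turn":0},{"hand":255,"slide":[0.7,0,0],"turn":0},{"hand":255,"slide":[0.7,0,0],"turn":0},{"hand":255,"slide":[0,0,0],"turn":0}]'

```

```text
t: 17.38
eef_pos: [0.587, -0.0299, 0.254]
tcp_rot: [3.142, 0.002, 1.476]
ft_force: [-1.1, -9.2, 0.1]
gripper_width: -0.0
t: 18.0
eef_pos: [0.5873, -0.0273, 0.254]
tcp_rot: [3.142, 0.002, 1.476]
ft_force: [-1.0, -9.8, 0.8]
gripper_width: -0.005
```

```bash
python3 -m creep '[{"hand":255,"slide":[0.5,0,0],"turn":0},{"hand":255,"slide":[0.5,0,0],"turn":0},{"hand":255,"slide":[0.5,0,0],"turn":0},{"hand":255,"slide":[0,0,0],"turn":0},{"hand":255,"slide":[0,0,0],"turn":0}]'

```

```text
t: 18.62
eef_pos: [0.5873, -0.0266, 0.2541]
tcp_rot: [3.142, 0.004, 1.475]
ft_force: [-2.0, -15.7, 1.3]
gripper_width: -0.001
```

```bash
python3 -m creep '[{"hand":255,"slide":[0.5,0,0],"turn":0},{"hand":255,"slide":[0.5,0,0],"turn":0},{"hand":255,"slide":[0,0,0],"turn":0},{"hand":255,"slide":[0,0,0],"turn":0},{"hand":255,"slide":[0,0,0],"turn":0}]'

```

```text
t: 19.25
eef_pos: [0.5874, -0.0262, 0.2541]
tcp_rot: [3.142, 0.006, 1.475]
ft_force: [-2.8, -21.3, 1.5]
gripper_width: -0.001
```

```bash
python3 -m creep '[{"hand":255,"slide":[-0.3,0,0],"turn":0},{"hand":255,"slide":[0,0,0],"turn":0},{"hand":255,"slide":[0,0,0],"turn":0},{"hand":255,"slide":[0,0,0],"turn":0},{"hand":255,"slide":[0,0,0],"turn":0}]'
python3 - <<'E'
from h import *
c=capture("side");cv2.imwrite("pics/g.png",cv2.resize(c["color"][190:330,140:300],(640,560),interpolation=3))
t=capture("top")
for b in blobs(t,(4,120,60),(16,255,255),.066,.09)+blobs(t,(22,100,60),(35,255,255),.1,.2): print(*b)
E
```

```text
t: 19.88
eef_pos: [0.5873, -0.0264, 0.2541]
tcp_rot: [3.142, 0.005, 1.475]
ft_force: [-2.3, -19.4, 1.4]
gripper_width: -0.002
[184.8 228.5] 265 [603.4 146.7] [26.5 31.3] 86.0 0.0731
```

View pics/g.png

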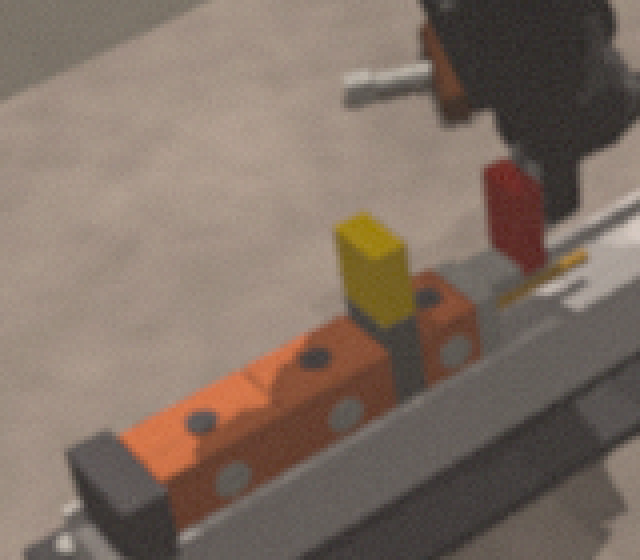

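All flush, the spacer is upright, and the fingers press on the tab with 19 N. Handing in.

```bash
python3 -c "
from cell import workorder,arm
print(workorder.finish_job());print(arm.observe()['ft_force'])"
```

```text
the job is handed in; nothing more can be done
None
the job is handed in; nothing more can be done
```

I took the leftmost spacer from its holder, stood it on the rail in the wide gap between the middle and short lugs, and let it go. I then pushed the gate from behind with shut fingers until the row closed up, and handed the job in at about 20 s with the fingers still pressing.

**Last checks:**
- **Push:** about 19 N along the row, with the force climbing steeply and little further travel, as expected when the row is closed up.
- **Gaps:** the last side picture shows no visible gaps, the spacer upright and the lugs square.
- **Gate travel:** I did not read the gate joint directly. The final finger position fits about 0.034 m, the flush value.
- **Top camera:** its last check could not confirm the row. Only half of the long lug was found (hidden by the arm, I think), and the other lugs and the spacer were not found.
- **Bystanders:** the arm did not go near the claw, drum key or washer, but I made no final measurement of them.

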